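# Third hand: pin a speaker bracket through the jig's fence and hold it pressed

### The arm

A 7-joint arm with a two-finger parallel gripper is mounted at the origin on the work surface. World frame = base frame: x ahead of the robot, y to its left, z up, the work surface at z = 0. Lengths are in m, angles in rad, forces in N, time in s.
With the tool pointing down it reaches from about 0.425 to 0.975 m from the base axis. Payload 16.7 kg.
Tool frame: the origin (TCP) lies on the centre line of the jaws, within the pads' length; the fingertips stand r.finger_overhang ahead of it and the grasp point (between the pads) lies 8 mm behind it (r.finger_overhang is the distance from the TCP to the fingertips, in m); z points along the fingers, y is the line along which they close (so a half turn about z gives the same grasp; the last joint's range is limited). The gripper opens to 85 mm and grips with 20 to 120 N. Pads are 22 mm wide; open, the fingers measure 114 mm over their backs; the gripper's body (76 mm by 85 mm) begins 54 mm behind the grasp point. The pads swing forward as they close: fully open they stand 13 mm farther back than shut.
Start: joints at [1.085, 0.426, 0.074, 1.606, -0.034, 1.111, -0.067], TCP at [0.222, -0.637, 0.242] pointing down, gripper open.
Joint ranges: [-2.85, 2.85], [-0.5, 2.14], [-1.23, 1.37], [0.21, 2.46], [-1.02, 4.16], [0.16, 2.05], [-2.73, 2.73]. Speed limits (rad/s): [1.89, 1.89, 2.39, 2.39, 3.01, 3.01, 3.01].

### API

Orientations are given as a rotation vector (axis times angle).
In Python, from bench import r gives the robot as it stands. The module is installed in compiled form; this text tells all that it offers.
- The arm moves only by the tool play_rows, never from a script. Its argument "moves" is text: rows parted by semicolons, each of 5 numbers parted by spaces: the shift along the tool's x, y, z in m, then the turn about the tool's z in rad, then the finger opening in m, from 0 to 0.0854. In form: dx dy dz yaw hand; .... A call has 1 to 10 rows; each row shifts and turns the commanded pose from where the row before left it, along the tool's axes as they then stand; what a row does not reach is not made up. A row lasts 1/12 s, in which the tool goes at most 41.7 mm and 7.16 degrees, less where a joint would pass 70% of its speed; a pose out of reach is approached as far as the arm can. A call with a gripper value outside its range is refused whole. The fingers move at their own pace and stop on an object; "grip_force" is the grip in N (left out, the last holds). Time passes only in rows, so rows that do not move let the fingers close. It gives the time, the measured TCP pose, the force, the opening and the grip force at its end, in the units of the state.
- r.state(): the state, without advancing time (a new reading comes with each control period).
- r.capture(name): name is "scene" or "top"; returns the picture (480x640x3 uint8, red, green, blue); there is no depth.
- r.camera_model(name): a dict with "camera_matrix" (3x3 intrinsics, pixels), "dist_coeffs" ([k1, k2, p1, p2, k3] as OpenCV has them; the pictures are not rectified), "cam_to_world" (4x4, takes a point from camera to world coordinates). Camera axes: x right, y down, z forward; pixel columns grow to the right and rows downward; lengths in m; the calibration is good to about 2 mm. A picture is of the moment at which its call begins. camera_model takes no time and is no camera call.
- r.sign_off(): hands the job in; it is judged then, once.
The state is a dict: "clock": time; "joints": joint angles; "joint_velocities": joint speeds; "tau": joint torques, N m; "ee_pos": TCP position; "tcp_rot": TCP orientation; "force": force on the tool from outside, world axes, zero at the start; "ft_torque": the same for the moment, N m; "opening": finger opening in m; "gripper_force": force on a finger pad.
Only numpy, scipy, OpenCV 4.12 (cv2) and the standard library are available. Lean on these libraries where they do the work, as an engineer would, in place of code of your own. Each camera call takes 0.05 s, during which the arm holds its last target. There are 200 camera calls.

### The job

Pick up the black speaker bracket with the steel pin, put the pin through the hole in the jig's sprung aluminium fence plate, and push until the bracket's flange sits flat on the plate and the plate's orange pointer stands in the green part of the scale, never letting the pointer reach the red. Finish still gripping the bracket and pressing it steadily there, so that a colleague can drive the screws from behind. Leave the grey bracket without a pin and the other loose things on the bench where they are.

Things in the scene. Friction and masses are not known exactly. Their poses are not given: they have to be found in the camera images.
- bracket: loose black plastic bracket with a steel pin, about 0.2 kg, standing on its foot; pin points away from the robot within 30 degrees. Origin: centre of underside; x along the pin, z up. Foot 64 x 40 mm, 6 thick. Tower (grip it across y, fingers above the foot): x -24 to +28 mm, 22 thick in y, top 68 mm up. In either of two places, the grey bracket in the other.
- pin_tip (a point): end of the bracket's round steel pin, on its axis: at x = 64, z = 40 mm in the bracket's frame (axes the same). The pin is 10 mm across and sticks 30 mm out of the flange; its last 8 mm taper to 4 mm
- flange (a point): centre of the front face of the bracket's flange, where the pin leaves it: x = 34, z = 40 mm in the bracket's frame (axes the same). The flange is 40 x 40 mm, 6 mm thick
- jig: jig screwed to the bench, yaw within 17 degrees. Origin on the bench below the fence's front face at rest; x into the fence, away from the robot. Steel base 12 mm thick, x -40 to 150, y +-95 mm. Blue posts 130 mm high at x = 95, y = +-34 mm, open between. Scale rail at y = -72 mm (20 wide), x -15 to 47, top 64 mm: white, green, yellow, red towards +x.
- eye (a point): centre of the round hole, at the front face of the jig's upright aluminium fence plate; moves with the plate; axes as the jig's (x into the hole). Hole 14 mm across, 2 mm chamfer, through the 8 mm plate, 95 mm above the bench. Plate 90 mm wide, from 60 to 125 mm above the bench.
- fence (a joint): how far the fence plate is pushed back along the jig's +x, in m: 0 at rest, hard stop at 0.032. A spring of 700 N/m without preload pushes it back towards the robot. The orange pointer shows this value: green from 0.008 to 0.020 (6 to 14 N), yellow to 0.026, red beyond.
- blank: grey plastic bracket of the same shape without a pin, loose; not wanted; origin under its foot
- mallet: orange mallet, 260 mm long, 26 mm high, lying on the bench, loose; leave it alone
- worklight: yellow and black flat work light, 70 x 110 mm, 33 mm high, loose; leave it alone
- jar: clear jar with red lid, 60 mm across, 75 mm high, loose; leave it alone
- driver: screwdriver with red handle, 200 mm long, 26 mm high, lying on the bench, loose; leave it alone
- tape: blue roll of tape lying flat, 90 mm across, 24 mm high, loose; leave it alone
There are look-alikes about, which are no part of the job. What is shaped like the bracket but blue is not meant.

How it is judged:
By the outcome, as a careful person would: the job done as asked, in the order asked, and still so for the second after the job is handed in, while the arm keeps its last pose, push and grip.
It also fails if it takes over 45 s, if anything falls off the work surface, if the arm or the gripper's body presses on something with over 40 N, if the wrist force passes 120 N, or if a joint passes its speed limit or range.

## Working session

There is one attempt and no reset: what is moved stays moved. The work goes in short steps, Python scripts to look and compute and a tool call to move; the robot and the scene stay as the last step left them, time stands still between calls to the robot, and variables do not carry over. Pictures are saved under pics/ and viewed, at most 10 in all, crops included, and the job is handed in when it is done.

Besides the shell and the picture viewer there is one more tool, called by a JSON object that holds its "fn" and its "kwargs". play_rows: Moves the arm, as the interface text tells. Its arguments: {"type":"object","properties":{"moves":{"type":"string"},"grip_force":{"type":"number"}},"required":["moves"]}

```bash
mkdir -p pics
python3 - <<'E'
from bench import r
import cv2,numpy as np
print(r.state(), r.finger_overhang)
for n in("scene","top"):
    cv2.imwrite(f"pics/{n}0.png",r.capture(n)[:,:,::-1]); m=r.camera_model(n)
    print(n,np.round(m["camera_matrix"],1).tolist(),m["dist_coeffs"],np.round(m["cam_to_world"],3).tolist())
E
```

```text
{'clock': 0.0, 'joints': array([ 1.08551986,  0.42669916,  0.07387864,  1.60661473, -0.03409381,
        1.11078228, -0.0670927 ]), 'joint_velocities': array([-1.38631326e-03,  7.42022937e-04, -7.77380487e-05,  4.79425718e-04,
       -1.91167552e-03, -9.24519350e-04, -1.01638264e-03]), 'tau': array([-5.00756614e-04, -9.49801683e+01,  3.76069576e+00, -4.63499880e+01,
        1.92159461e-02,  9.94741829e-03, -4.23039864e-05]), 'ee_pos': array([ 0.22224113, -0.63695184,  0.24162991]), 'tcp_rot': array([-3.09624697e+00, -5.24688098e-01,  4.90123215e-04]), 'force': array([0.31474334, 0.72183221, 0.11373324]), 'ft_torque': array([-0.01179745,  0.04471008, -0.0326882 ]), 'gripper_force': 0.0, 'opening': 0.08554467246902075} 0.011
scene [[526.5, 0.0, 320.8], [0.0, 526.5, 244.4], [0.0, 0.0, 1.0]] [-0.04264561  0.          0.          0.          0.        ] [[0.386, 0.541, -0.747, 1.377], [0.922, -0.215, 0.321, -0.353], [0.013, -0.813, -0.582, 0.706], [0.0, 0.0, 0.0, 1.0]]
top [[573.1, 0.0, 322.4], [0.0, 573.1, 232.8], [0.0, 0.0, 1.0]] [-0.07781211  0.          0.          0.          0.        ] [[-0.022, -0.997, 0.068, 0.486], [-0.999, 0.021, -0.026, -0.006], [0.024, -0.069, -0.997, 1.256], [0.0, 0.0, 0.0, 1.0]]
```

View pics/scene0.png

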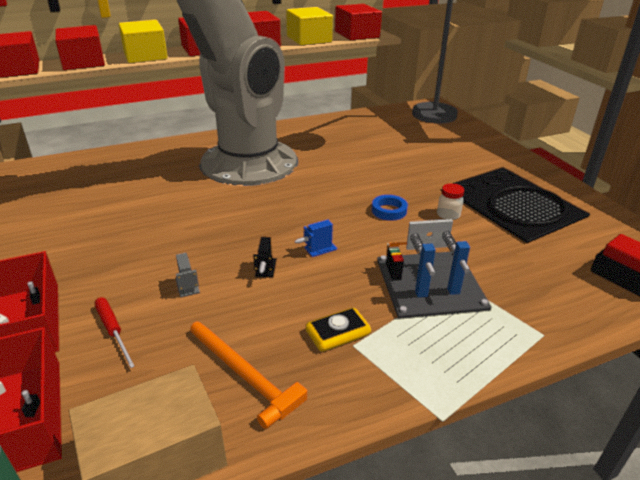

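View pics/top0.png

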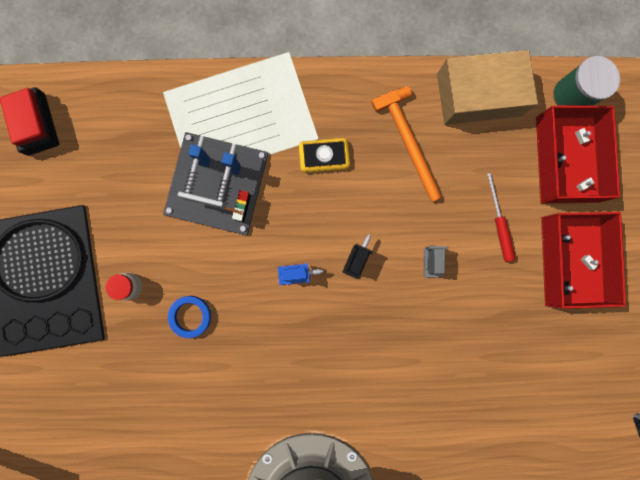

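The bracket (black, with pin) is at top (358,260), pin tip (369,236). The jig is at top (217,183) with its fence bar at (178-222, 192-206). The grey blank is at (435,262) and the blue look-alike at (295,274). I'll zoom in on these.

Run:
```python
import cv2,numpy as np
t=cv2.imread("pics/top0.png");s=cv2.imread("pics/scene0.png")
def c(i,x,y,w,h): 
    o=cv2.resize(i[y:y+h,x:x+w],(400,300),interpolation=cv2.INTER_CUBIC)
    for k in range(0,w,10): cv2.line(o,(k*400//w,0),(k*400//w,5 if k%50 else 12),(0,255,255),1)
    for k in range(0,h,10): cv2.line(o,(0,k*300//h),(5 if k%50 else 12,k*300//h),(0,255,255),1)
    return o
cv2.imwrite("pics/z.png",np.vstack([np.hstack([c(t,320,220,80,60),c(t,160,130,120,90)]),np.hstack([c(s,230,225,80,60),c(s,370,210,120,90)])]))
```

```text
(no output)
```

View pics/z.png

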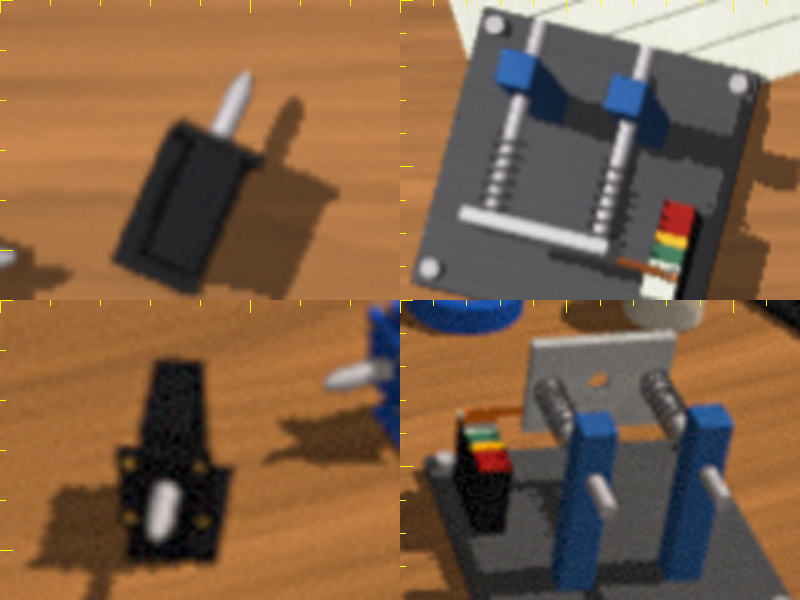

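```bash
cat > h.py <<'E'
from bench import r
import cv2,numpy as np
def ray(cam,p):
    m=r.camera_model(cam);T=m["cam_to_world"]
    q=cv2.undistortPoints(np.array([[p]],float),m["camera_matrix"],m["dist_coeffs"])[0,0]
    return T[:3,3],T[:3,:3]@[q[0],q[1],1]
def onz(cam,p,z):
    o,d=ray(cam,p); return (o+d*(z-o[2])/d[2])[:2]
def proj(cam,P):
    m=r.camera_model(cam);W=np.linalg.inv(m["cam_to_world"])
    return cv2.projectPoints(np.array([P],float),cv2.Rodrigues(W[:3,:3])[0],W[:3,3],m["camera_matrix"],m["dist_coeffs"])[0].ravel()
def two(pt,ps):
    A=np.zeros((3,3));b=np.zeros(3)
    for c,p in(("top",pt),("scene",ps)):
        o,d=ray(c,p);d=d/np.linalg.norm(d);M=np.eye(3)-np.outer(d,d);A+=M;b+=M@o
    return np.linalg.solve(A,b)
E
python3 - <<'E'
from h import *
np.set_printoptions(precision=4,suppress=True)
B=lambda x,y:(320+x/5,220+y/5)
J=lambda x,y:(160+(x-400)*.3,130+y*.3)
S=lambda x,y:(230+x/5,225+(y-300)/5)
K=lambda x,y:(370+(x-400)*.3,210+(y-300)*.3)
tip=onz("top",B(247,74),.040);base=onz("top",B(222,135),.040)
print("tip",tip,"base",base,np.linalg.norm(tip-base),np.degrees(np.arctan2(*(tip-base)[::-1])))
print("foot rear",onz("top",B(113,262),.003),onz("top",B(195,295),.003))
print("flange top corners",onz("top",B(182,122),.06),onz("top",B(262,162),.06))
L=onz("top",J(460.5,212),.125);R=onz("top",J(605.5,246),.125);d=R-L
print("plate",L,R,np.linalg.norm(d),(L+R)/2,np.degrees(np.arctan2(d[0],-d[1])))
for p in((517,57),(627,84)):print("post top",onz("top",J(*p),.13))
print("hole back",onz("scene",K(598,380),.095))
sc=[onz("top",J(*p),.013) for p in((495,25),(739,83),(429,268))];print("screws",sc)
print("scene plate top corners",onz("scene",K(531,344),.125),onz("scene",K(675,334),.125))
t=cv2.imread("pics/top0.png")
g=t[182:212,170:232].astype(int); m=((g.min(2)>150)).astype(np.uint8);n,l,s,c=cv2.connectedComponentsWithStats(m)
print(s[1:],c[1:])
# bracket mask
g=t[225:290,325:385];m=(g.max(2)<60).astype(np.uint8);n,l,s,c=cv2.connectedComponentsWithStats(m);k=1+s[1:,4].argmax()
print(s[k],c[k]+[325,225],cv2.minAreaRect(np.argwhere(l==k)[:,::-1].astype(np.float32)))
E
```

```text
tip [ 0.5635 -0.1375] base [ 0.5377 -0.1261] 0.028207070777872118 -23.84174571844629
foot rear [ 0.4847 -0.0806] [ 0.4695 -0.1161]
flange top corners [ 0.5426 -0.1075] [ 0.5251 -0.1407]
plate [0.648  0.2497] [0.6257 0.1633] 0.08922516712107044 [0.6368 0.2065] -14.423715507966287
post top [0.7399 0.2147]
post top [0.7221 0.149 ]
hole back [0.6405 0.2077]
screws [array([0.7881, 0.2521]), array([0.7458, 0.0914]), array([0.6275, 0.2958])]
scene plate top corners [0.6283 0.1631] [0.6512 0.2518]
[[ 18   0   3   2   6]
 [ 52   0   3   2   6]
 [ 52   3   2   3   5]
 [ 17   4   2   2   4]
 [ 16   7   3   3   6]
 [ 50   7   3   3   7]
 [  8  10  44  14 203]
 [ 49  11   3   3   8]
 [ 48  15   3   3   7]
 [  0  26   1   4   4]] [[19.      0.5   ]
 [53.      0.5   ]
 [52.4     4.2   ]
 [17.5     4.5   ]
 [16.8333  8.1667]
 [51.2857  8.    ]
 [29.5911 16.4236]
 [50.125  11.875 ]
 [49.2857 16.    ]
 [ 0.     27.5   ]]
[ 18  20  30  33 536] [356.6884 261.1063] ((31.90000343322754, 36.20000076293945), (18.782970428466797, 30.857738494873047), 26.56505012512207)
```

{"fn": "play_rows", "kwargs": {"moves": "0.012 -0.011 0 0 0.0854;0.024 -0.022 0 0 0.0854;0.024 -0.022 0 0 0.0854;0.024 -0.022 0 0 0.0854;0.024 -0.022 0 0 0.0854;0.024 -0.022 0 0 0.0854;0.024 -0.022 0 0 0.0854;0.024 -0.022 0 0 0.0854;0.024 -0.022 0 0 0.0854;0.024 -0.022 0 0 0.0854"}}

```text
clock: 0.93
ee_pos: [0.3691, -0.3633, 0.2422]
tcp_rot: [-3.097, -0.525, 0.0]
force: [1.3, 0.6, -0.4]
opening: 0.0858
gripper_force: 0.0
```

{"fn": "play_rows", "kwargs": {"moves": "0.024 -0.022 0 0 0.0854;0.024 -0.022 0 0 0.0854;0.024 -0.022 0 0 0.0854;0.024 -0.022 0 0 0.0854;0.024 -0.022 0 0 0.0854;0.024 -0.022 0 0 0.0854;0.024 -0.022 0 0 0.0854;0.024 -0.022 0 0 0.0854;0.014 -0.013 0 0 0.0854;0 0 0 0 0.0854"}}

```text
clock: 1.77
ee_pos: [0.5026, -0.1142, 0.2422]
tcp_rot: [-3.095, -0.533, -0.001]
force: [-0.2, 0.1, -0.2]
opening: 0.0852
gripper_force: 0.0
```

{"fn": "play_rows", "kwargs": {"moves": "0 0 0 0.12 0.0854;0 0 0 0.12 0.0854;0 0 0 0.12 0.0854;0 0 0 0.12 0.0854;0 0 0 0.12 0.0854;0 0 0 0.12 0.0854;0 0 0 0.04 0.0854;0 0 0 0 0.0854;0 0 0 0 0.0854"}}

```text
clock: 2.52
ee_pos: [0.5008, -0.1188, 0.2422]
tcp_rot: [3.072, -0.659, -0.001]
force: [-0.3, -0.1, -0.3]
opening: 0.0855
gripper_force: 0.0
```

```bash
cat >> h.py <<'E'
def todo(P,yaw):
    s=r.state();R=cv2.Rodrigues(np.array(s["tcp_rot"]))[0]
    cy=np.degrees(np.arctan2(R[1,0],R[0,0]))
    print("t",round(s["clock"],2),"pos",s["ee_pos"].round(4),"yaw",cy.round(2),"tilt",R[:,2].round(3),"| tool delta",(R.T@(np.array(P)-s["ee_pos"])).round(4),"turn",np.radians(cy-yaw).round(4),"F",s["force"].round(1),"open",round(s["opening"],4),s["gripper_force"])
E
python3 -c "
from h import *
todo((.507,-.112,.034),-24.3)"
```

```text
t 2.52 pos [ 0.5008 -0.1188  0.2422] yaw -24.21 tilt [-0. -0. -1.] | tool delta [ 0.0029 -0.0088  0.2082] turn 0.0015 F [-0.3 -0.1 -0.3] open 0.0855 0.0
```

{"fn": "play_rows", "kwargs": {"moves": "0.003 -0.009 0.02 0 0.0854;0 0 0.03 0 0.0854;0 0 0.03 0 0.0854;0 0 0.03 0 0.0854;0 0 0.03 0 0.0854;0 0 0.025 0 0.0854;0 0 0.02 0 0.0854;0 0 0.015 0 0.0854;0 0 0.008 0 0.0854;0 0 0 0 0.0854"}}

```text
clock: 3.35
ee_pos: [0.5065, -0.1115, 0.0329]
tcp_rot: [3.072, -0.659, -0.004]
force: [-0.2, 0.3, -0.0]
opening: 0.0854
gripper_force: 0.0
```

```bash
python3 -c "
from h import *
todo((.507,-.112,.034),-24.3)
a=r.capture('scene')[:,:,::-1][180:300,190:350];b=r.capture('top')[:,:,::-1][200:320,290:450]
cv2.imwrite('pics/g.png',np.vstack([cv2.resize(a,(400,300)),cv2.resize(b,(400,300))]))"
```

```text
t 3.35 pos [ 0.5065 -0.1115  0.0329] yaw -24.23 tilt [-0.003  0.001 -1.   ] | tool delta [ 0.0006  0.0002 -0.0011] turn 0.0012 F [-0.2  0.3 -0. ] open 0.0854 0.0
```

View pics/g.png

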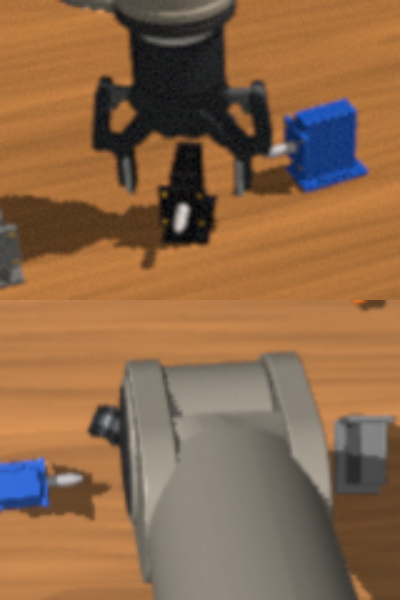

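The fingers straddle the bracket at scene crop (183,205), clear of the blue pin. I'll close now.

{"fn": "play_rows", "kwargs": {"moves": "0 0 0 0 0.06;0 0 0 0 0.04;0 0 0 0 0.03;0 0 0 0 0.02;0 0 0 0 0.01;0 0 0 0 0.01;0 0 0 0 0.01;0 0 0 0 0.01;0 0 0 0 0.01;0 0 0 0 0.01", "grip_force": 80}}

```text
clock: 4.28
ee_pos: [0.5077, -0.1116, 0.0348]
tcp_rot: [-3.071, 0.661, -0.001]
force: [-1.9, 0.8, 8.3]
opening: 0.0211
gripper_force: 78.3
```

{"fn": "play_rows", "kwargs": {"moves": "0 0 0 0 0.01;0 0 -0.01 0 0.01;0 0 -0.02 0 0.01;0 0 -0.025 0 0.01;0 0 -0.025 0 0.01;0 0 -0.02 0 0.01;0 0 -0.01 0 0.01;0 0 0 0 0.01"}}

```text
clock: 4.95
ee_pos: [0.5085, -0.1117, 0.1466]
tcp_rot: [-3.071, 0.662, -0.006]
force: [-0.2, -0.5, -2.6]
opening: 0.0212
gripper_force: 78.7
```

{"fn": "play_rows", "kwargs": {"moves": "0 0 0 -0.083 0.01;0 0 0 -0.083 0.01;-0.003 -0.015 0 0 0.01;-0.004 -0.028 0 0 0.01;-0.004 -0.028 0 0 0.01;-0.004 -0.028 0 0 0.01;-0.004 -0.028 0 0 0.01;-0.004 -0.028 0 0 0.01;-0.004 -0.028 0 0 0.01;-0.004 -0.028 0 0 0.01"}}

```text
clock: 5.78
ee_pos: [0.5306, 0.1016, 0.1429]
tcp_rot: [3.115, -0.404, -0.003]
force: [0.8, -0.9, -2.9]
opening: 0.021
gripper_force: 78.7
```

{"fn": "play_rows", "kwargs": {"moves": "-0.004 -0.028 0 0 0.01;-0.004 -0.028 0 0 0.01;-0.004 -0.028 0 0 0.01;-0.004 -0.028 0 0 0.01;-0.004 -0.015 0 0 0.01;0 0 0 0 0.01;0 0 0 0 0.01"}}

```text
clock: 6.37
ee_pos: [0.5435, 0.2289, 0.1428]
tcp_rot: [3.115, -0.401, -0.003]
force: [0.2, -1.9, -2.9]
opening: 0.0212
gripper_force: 78.7
```

```bash
python3 -c "
from h import *
todo((.545,.2317,.090),-14.8)
np.save('/tmp/a.npy',0)
a=r.capture('scene')[:,:,::-1][150:270,370:530];b=r.capture('top')[:,:,::-1][120:240,140:300]
cv2.imwrite('pics/i.png',np.vstack([cv2.resize(a,(400,300),interpolation=2),cv2.resize(b,(400,300),interpolation=2)]))"
```

```text
t 6.37 pos [0.5435 0.2289 0.1428] yaw -14.68 tilt [-0.002 -0.001 -1.   ] | tool delta [ 0.0008 -0.0031  0.0528] turn 0.002 F [ 0.2 -1.9 -2.9] open 0.0212 78.70771408081055
```

View pics/i.png

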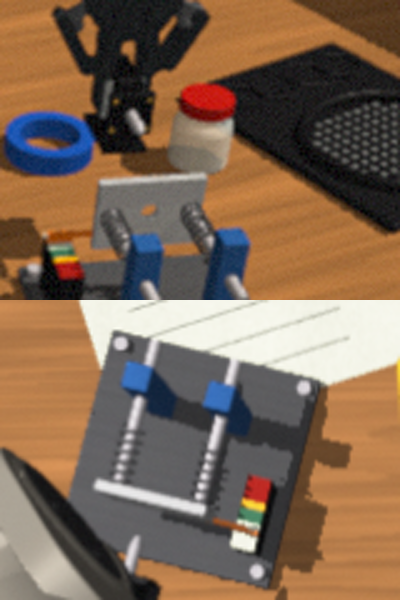

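The scene crop shows the pin tip at scene (426.8,202) and the hole at (430,234). The top crop shows the tip at (194.8,215) with the pin parallel to the rods.

```bash
python3 -c "
from h import *
np.set_printoptions(precision=4,suppress=True)
s=r.state();p=s['ee_pos'];z=p[2]+.0052
print('tip two',two((194.8,214.6),(426.8,202)),'z',z)
t=onz('top',(194.8,214.6),z);u=onz('scene',(426.8,202),z);print('top',t,'scene',u)
d=np.array([.967,-.2554]);n=np.array([.2554,.967])
for q in(t,u):print('tip rel tcp x,y',(q-p[:2])@d,(q-p[:2])@n)
# hole clicked, rim back face
for q in (onz('scene',(429.6,234),.095)-.008*d,(.6368-.0039,.2065+.001),):print('eye',q,'lat',(np.array(q)-p[:2])@n,'ahead of tcp',(np.array(q)-p[:2])@d)
"
```

```text
tip two [0.6037 0.2137 0.1498] z 0.14848608780709446
top [0.6029 0.2121] scene [0.6023 0.2173]
tip rel tcp x,y 0.06065627621786188 0.0004931962516464966
tip rel tcp x,y 0.058819727277664116 0.005298445452658028
eye [0.6329 0.2102] lat 0.006246978538016996 ahead of tcp 0.09021083348552014
eye (0.6329, 0.2075) lat 0.00367520397408469 ahead of tcp 0.09089894066516822
```

{"fn": "play_rows", "kwargs": {"moves": "0 -0.002 0.01 0 0.01;0 0 0.015 0 0.01;0 0 0.015 0 0.01;0 0 0.01 0 0.01;0 0 0.003 0 0.01;0.005 0 0 0 0.01;0.01 0 0 0 0.01;0.005 0 0 0 0.01;0 0 0 0 0.01;0 0 0 0 0.01"}}

```text
clock: 7.3
ee_pos: [0.565, 0.2249, 0.0918]
tcp_rot: [-3.115, 0.406, -0.001]
force: [-0.1, 0.4, -3.4]
opening: 0.0214
gripper_force: 78.7
```

```bash
python3 -c "
from h import *
todo((.545,.2317,.090),-14.8)
a=r.capture('scene')[:,:,::-1][200:260,400:480];b=r.capture('top')[:,:,::-1][170:230,160:240]
cv2.imwrite('pics/i2.png',np.vstack([cv2.resize(a,(400,300),interpolation=2),cv2.resize(b,(400,300),interpolation=2)]))"
```

```text
t 7.3 pos [0.565  0.2249 0.0918] yaw -14.85 tilt [ 0.001  0.    -1.   ] | tool delta [-0.0211 -0.0014  0.0018] turn -0.0009 F [-0.1  0.4 -3.4] open 0.0214 78.73717546463013
```

View pics/i2.png

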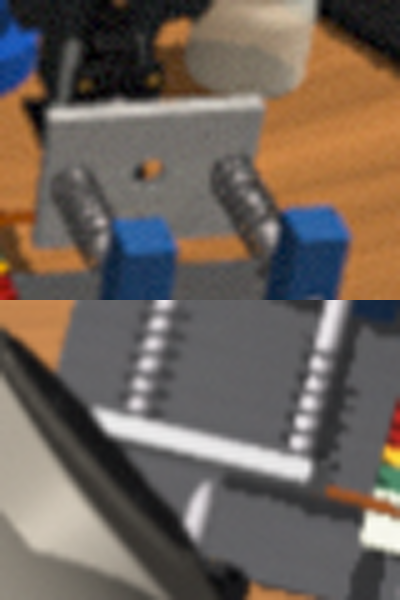

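```bash
python3 -c "
from h import *
np.set_printoptions(precision=4,suppress=True)
d=np.array([.967,-.2554]);n=np.array([.2554,.967])
p=r.state()['ee_pos'][:2]
t=onz('top',(160+208/5,170+182/5),.097)
L=onz('top',(178.2,194),.125);R=onz('top',(222.1,204),.125);print(L,R,t,(R-L)@d)
print('tip',(t-p)@d,(t-p)@n,'plate mid',((L+R)/2-p)@d,((L+R)/2-p)@n)
h=onz('scene',(400+148/5,200+169/5),.095)-.008*d; print('hole scene',(h-p)@d,(h-p)@n)
"
```

```text
[0.6471 0.2496] [0.6253 0.1624] [0.6247 0.2083] 0.0011532016733930457
tip 0.06265674811686442 -0.0008839343435464875 plate mid 0.0743824018998597 -0.00017073023680042737
hole scene 0.06939026993907003 0.0031927026277162873
```

{"fn": "play_rows", "kwargs": {"moves": "0 0 0.002 0 0.01;0 0 0 0 0.01;0.003 0 0 0 0.01;0.003 0 0 0 0.01;0.003 0 0 0 0.01;0.003 0 0 0 0.01;0.002 0 0 0 0.01;0 0 0 0 0.01"}}

```text
clock: 8.07
ee_pos: [0.5784, 0.2213, 0.0893]
tcp_rot: [-3.115, 0.405, -0.0]
force: [-0.6, 0.1, -2.9]
opening: 0.0212
gripper_force: 78.7
```

{"fn": "play_rows", "kwargs": {"moves": "0.002 0 0 0 0.01;0.002 0 0 0 0.01;0.002 0 0 0 0.01;0 0 0 0 0.01"}}

```text
clock: 8.4
ee_pos: [0.5841, 0.2198, 0.0893]
tcp_rot: [-3.115, 0.405, -0.0]
force: [-0.9, -0.3, -3.0]
opening: 0.0215
gripper_force: 78.7
```

```bash
python3 -c "
from h import *
todo((.545,.2317,.090),-14.8)
a=r.capture('scene')[:,:,::-1][200:260,400:480];b=r.capture('top')[:,:,::-1][170:230,160:240]
cv2.imwrite('pics/i3.png',np.vstack([cv2.resize(a,(400,300),interpolation=2),cv2.resize(b,(400,300),interpolation=2)]))"
```

```text
t 8.4 pos [0.5841 0.2198 0.0893] yaw -14.82 tilt [ 0.  0. -1.] | tool delta [-0.0408 -0.0015 -0.0007] turn -0.0003 F [-0.9 -0.3 -3. ] open 0.0215 78.73716473579407
```

View pics/i3.png

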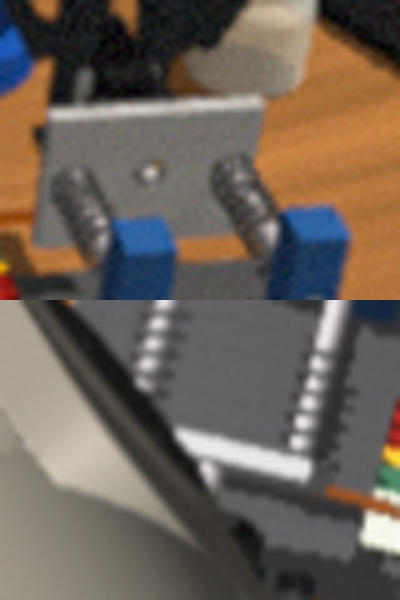

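The scene crop shows the pin tip in the middle of the hole (148,173), and the fence is still at rest. I'll keep advancing.

{"fn": "play_rows", "kwargs": {"moves": "0.002 0 0 0 0.01;0.002 0 0 0 0.01;0.002 0 0 0 0.01;0.002 0 0 0 0.01;0.002 0 0 0 0.01;0.002 0 0 0 0.01;0 0 0 0 0.01;0 0 0 0 0.01"}}

```text
clock: 9.17
ee_pos: [0.5953, 0.2169, 0.0893]
tcp_rot: [-3.115, 0.405, 0.0]
force: [-0.1, -0.2, -2.4]
opening: 0.0211
gripper_force: 78.7
```

{"fn": "play_rows", "kwargs": {"moves": "0.002 0 0 0 0.01;0.002 0 0 0 0.01;0.002 0 0 0 0.01;0.002 0 0 0 0.01;0 0 0 0 0.01;0 0 0 0 0.01"}}

```text
clock: 9.67
ee_pos: [0.603, 0.2148, 0.0893]
tcp_rot: [3.115, -0.405, -0.0]
force: [0.1, 0.3, -2.6]
opening: 0.0211
gripper_force: 78.7
```

{"fn": "play_rows", "kwargs": {"moves": "0.002 0 0 0 0.01;0.002 0 0 0 0.01;0 0 0 0 0.01;0 0 0 0 0.01"}}

```text
clock: 10.0
ee_pos: [0.6067, 0.214, 0.0893]
tcp_rot: [3.115, -0.404, -0.001]
force: [-3.5, 0.9, -1.4]
opening: 0.0213
gripper_force: 78.8
```

{"fn": "play_rows", "kwargs": {"moves": "0.002 0 0 0 0.01;0.002 0 0 0 0.01;0.002 0 0 0 0.01;0.001 0 0 0 0.01;0 0 0 0 0.01;0 0 0 0 0.01;0 0 0 0 0.01"}}

```text
clock: 10.58
ee_pos: [0.613, 0.2123, 0.0893]
tcp_rot: [3.115, -0.404, -0.002]
force: [-8.0, 0.8, 1.0]
opening: 0.021
gripper_force: 79.1
```

```bash
python3 -c "
from h import *
for i in range(1): todo((.545,.2317,.090),-14.8)
print(r.state()['ft_torque'])
a=r.capture('scene')[:,:,::-1][195:285,375:495];b=r.capture('top')[:,:,::-1][160:250,180:300]
cv2.imwrite('pics/i4.png',np.hstack([cv2.resize(a,(400,300),interpolation=2),cv2.resize(b,(400,300),interpolation=2)]))"
```

```text
t 10.58 pos [0.613  0.2123 0.0893] yaw -14.78 tilt [-0.001 -0.    -1.   ] | tool delta [-0.0707 -0.0015 -0.0007] turn 0.0004 F [-8.   0.8  1. ] open 0.021 79.07033085823059
[ 0.14627643  1.49005084 -0.1376397 ]
```

View pics/i4.png

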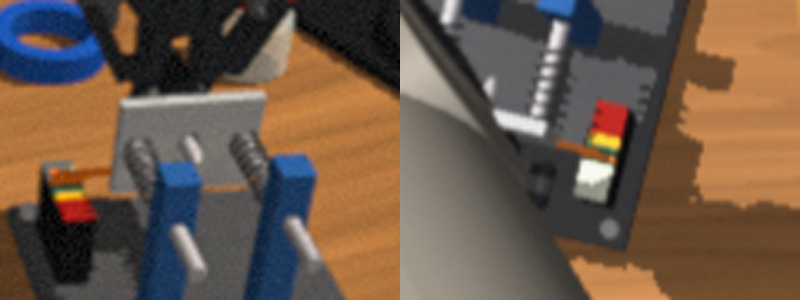

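The pin is through the hole and the pointer is over the green (top crop (600,155)). I'll push slightly further towards the centre of the green and settle.

{"fn": "play_rows", "kwargs": {"moves": "0.001 0 0 0 0.01;0.001 0 0 0 0.01;0 0 0 0 0.01;0 0 0 0 0.01;0 0 0 0 0.01;0 0 0 0 0.01;0 0 0 0 0.01;0 0 0 0 0.01"}}

```text
clock: 11.35
ee_pos: [0.6148, 0.2118, 0.0892]
tcp_rot: [3.115, -0.404, -0.002]
force: [-9.6, 1.3, 1.7]
opening: 0.0214
gripper_force: 79.2
```

{"fn": "play_rows", "kwargs": {"moves": "0 0 0 0 0.01;0 0 0 0 0.01;0 0 0 0 0.01;0 0 0 0 0.01;0 0 0 0 0.01;0 0 0 0 0.01;0 0 0 0 0.01;0 0 0 0 0.01"}}

```text
clock: 12.02
ee_pos: [0.6147, 0.2118, 0.0893]
tcp_rot: [3.115, -0.404, -0.002]
force: [-9.3, 1.4, 1.8]
opening: 0.021
gripper_force: 79.2
```

```bash
python3 -c "
from h import *
todo((.545,.2317,.090),-14.8)
a=r.capture('scene')[:,:,::-1][205:265,380:460];b=r.capture('top')[:,:,::-1][170:230,195:275]
cv2.imwrite('pics/i5.png',np.hstack([cv2.resize(a,(400,300),interpolation=2),cv2.resize(b,(400,300),interpolation=2)]))"
```

```text
t 12.02 pos [0.6147 0.2118 0.0893] yaw -14.78 tilt [-0.002 -0.    -1.   ] | tool delta [-0.0725 -0.0014 -0.0006] turn 0.0004 F [-9.3  1.4  1.8] open 0.021 79.16068196296692
```

View pics/i5.png

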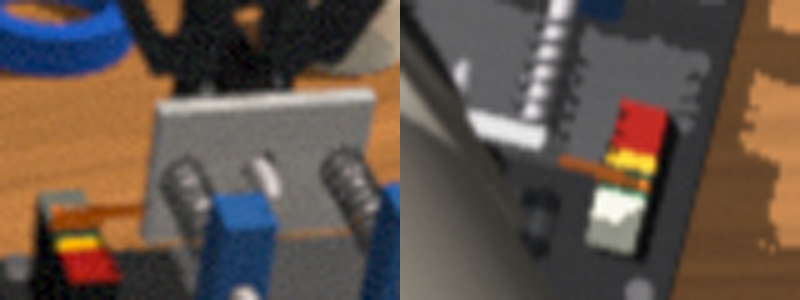

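```bash
python3 -c "
from h import *
s=r.state();p=two((207.2,182.6),(434.6,243.6));q=p-s['ee_pos']
print(p.round(4),'rel tcp x,y,z',(q[0]*.967-q[1]*.2554).round(4),(q[0]*.2554+q[1]*.967).round(4),q[2].round(4))"
```

```text
[0.674  0.1977 0.0954] rel tcp x,y,z 0.0609 0.0015 0.0061
```

{"fn": "play_rows", "kwargs": {"moves": "0 0 -0.0005 0 0.01;0 0 0 0 0.01;0 0 0 0 0.01;0 0 0 0 0.01"}}

```text
clock: 12.45
ee_pos: [0.6144, 0.2119, 0.0894]
tcp_rot: [3.115, -0.404, -0.003]
force: [-8.5, 1.0, -2.3]
opening: 0.0213
gripper_force: 78.5
```

The pin tip has not shifted relative to the tool, so the bracket hasn't slipped or tilted. The side load is gone and the push is about 8.8 N, well inside the green. I'm handing in.

```bash
python3 -c "
from h import *
print(r.sign_off())"
```

```text
the job is handed in; nothing more can be done
None
```

The job is handed in: the pin is through the hole, the flange is seated on the plate as far as force and position readings show, and the arm is still gripping the bracket and pressing at about 9 N with the pointer in the green.

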